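Fetch the manifold block from behind the strut fairing

TASK

The manifold block with the blue quick coupler sits in the open half of the small cabinet, with the white strut fairing standing in front of it. Lift the fairing aside and stand it clear on the worktop, draw the manifold block straight out, and lay it flat in the black tray. Then stand the fairing back where it stood, facing the same way; set everything down gently, never let the fairing fall over, and leave the other things on the bench undisturbed.

Things in the scene. Friction and masses are not known exactly. Their poses are not given: they have to be found in the camera images.
- fairing: The blocker: white nylon strut fairing standing upright on a flat foot flange, 125 tall, 150 to 290 g. Flange 56 (x) x 112 (y) x 5 thick; above it a hollow streamlined section 34 thick (x) and 93 long (y), round nose to +y, thin tail to -y. Starts with y along the cabinet front. Origin: centre of the flange's underside, z up.
- fairing_grip (a point): On the fairing, 100 above its underside: middle of its two flat parallel sides, 36 long along its y, full height. Grip here from above across the 34 thickness (its x). There is free worktop to stand it on 145 further along the cabinet front: to the left (+y) if the fairing starts at y < 0, to the right if not.
- manifold: The wanted part: aluminium block 80 (x) x 46 (y) x 50 high with a blue quick coupler (62 long, 25 diameter, axis 28 up) screwed into its -x end; 142 long in all, 0.42 to 0.62 kg, mostly in the block. It stands and slides on the worktop; the rear 45 to 60 of it is inside the cabinet, the coupler points at the robot. Origin: centre of the block's underside; x points from coupler to block, z up.
- manifold_coupler (a point): Point on the coupler's axis, 42 in front of the block's front face and 20 behind the coupler's free end: a place to grip the coupler from above, across y.
- manifold_mid (a point): On the underside plane of the part, midway along its full 142 length (31 in front of the block's centre).
- cabinet: Fixed cabinet 110 deep (x) x 320 wide (y) x 120 high with a clear roof; origin: centre of its underside; front faces its -x. Left (+y) half: stock of other blocks behind a clear sliding door whose track and pull reach 18 out in front. Right half: open in front, no floor or sill; the manifold is drawn out of it along the cabinet's -x.
- lane_mouth (a point): On the worktop at the cabinet's front face, middle of the lane (78 right of the cabinet's centre) in which the manifold stands: two guide strips 14 high, 62 apart, parallel to the cabinet's x.
- tray: Black open kit tray, fixed, outside 220 (x) x 150 (y) x 25 high, walls and floor 4 thick (inside 212 x 142); origin at the centre of its underside. It may lie on the left or on the right of the bench.
- mandrel: Bystander: steel mandrel, 24 diameter, 220 long, lying along its x on a V rest about 48 high overall (base 200 x 90). The rest lies on the other side of the bench from the tray.
- coupler_a: Bystander: loose blue quick coupler standing on end, 26 diameter, 62 tall, left of the cabinet.
- coupler_b: Bystander: as coupler_a, right of the cabinet.
- manometer: Bystander: grey hand-held manometer lying flat, 165 x 78 x 32, near the robot, left of the middle.
- driver: Bystander: screwdriver with a green handle, 150 long, lying at the far left of the bench.
There are look-alikes about, which are no part of the job. There is more than one size of the manifold; the one meant has the size given above.

How it is judged (in metres and radians):
On the way, in this order (a step that is already met when the one before it is completed fails the run):
1. the fairing stands upright on the worktop, let go, at least 60 mm away from where it stood, while the manifold block is still in its lane (distance of fairing from where it was at the start of the episode above 0.06 m and height (world z) of fairing below 0.004 m and angle between fairing's own z axis and vertical below 0.06 rad and linear speed of fairing below 0.03 m/s and contact force between the fingers and fairing below 0.1 N and distance of manifold from where it was at the start of the episode below 0.03 m), for 0.2 s.
2. the manifold block lies flat in the tray, let go (z of manifold in the frame of tray below 0.009 m and x of manifold_mid in the frame of tray between -0.06 and 0.06 m and y of manifold_mid in the frame of tray between -0.06 and 0.06 m and angle between manifold's own z axis and vertical below 0.06 rad and linear speed of manifold below 0.03 m/s and contact force between the fingers and manifold below 0.1 N), for 0.2 s.
At the end, for the whole second after the job is handed in: The manifold block lies flat (within 0.06 rad) and at rest inside the tray, and the fairing stands upright (within 0.06 rad) and at rest within 20 mm of where it stood at the start, turned no more than 0.3 rad from square to the cabinet front and with its nose to the same side as before (distance of fairing from where it was at the start of the episode below 0.02 m and angle between each of fairing, manifold's own z axis and vertical below 0.06 rad and angle between the x axis of fairing and the x axis of cabinet, either way round below 0.3 rad and x of lane_mouth in the frame of fairing above 0 m and linear speed of each of fairing, manifold below 0.02 m/s and z of manifold in the frame of tray below 0.009 m and x of manifold_mid in the frame of tray between -0.06 and 0.06 m and y of manifold_mid in the frame of tray between -0.06 and 0.06 m); the robot touches nothing.
It fails at once if the fairing falls over (angle between fairing's own z axis and vertical above 0.5 rad).
It fails at once if the fairing is dropped (moves at over 0.5 m/s, as after a fall of about 13 mm, without being held) (linear speed of fairing above 0.5 m/s and contact force between the fingers and fairing below 2 N).
It fails at once if the manifold block is dropped (moves at over 0.5 m/s, as after a fall of about 13 mm, without being held) (linear speed of manifold above 0.5 m/s and contact force between the fingers and manifold below 2 N).
It fails at once if a bystander (mandrel, loose coupler, manometer, screwdriver) is displaced by more than 30 mm (distance of any of mandrel, coupler_a, coupler_b, manometer, driver from where it was at the start of the episode above 0.03 m).
It also fails if it takes over 72 s, if anything falls off the work surface, if the arm or the gripper's body presses on something with over 40 N, if the wrist force passes 120 N, or if a joint passes its speed limit or range.

ROBOT

A 7-joint arm with a two-finger parallel gripper is mounted at the origin on the work surface. World frame = base frame: x ahead of the robot, y to its left, z up, the work surface at z = 0. Lengths are in m, angles in degrees, forces in N, time in s.
With the tool pointing down it reaches from about 0.4 to 0.85 m from the base axis. Payload 10.4 kg.
Tool frame: the origin (TCP) lies midway between the tips of the shut fingers; the grasp point (between the pads) lies 19 mm behind it; x points along the fingers, z is the direction in which the jaws open and shut, and the axes are right-handed (so a half turn about x gives the same grasp; the last joint's range is limited). The gripper opens to 85 mm and grips with 20 to 120 N. Pads are 22 mm wide; open, the fingers measure 114 mm over their backs; the gripper's body (76 mm by 85 mm) begins 54 mm behind the grasp point. The pads swing forward as they close: fully open they stand 13 mm farther back than shut.
Start: joints at [-67.873, 19.034, -3.707, 83.658, 1.238, 77.344, -5.071], TCP at [0.248, 0.574, 0.231] pointing down, gripper open.
Joint ranges: [-148.97, 148.97], [-28.65, 121.19], [-84.17, 76.75], [9.2, 138.47], [-72.65, 252.65], [3.7, 117.97], [-149.18, 149.18]. Speed limits (degrees/s): [127.2, 127.2, 159.86, 159.86, 180, 180, 180].

INTERFACE

Orientations are given as [roll, pitch, yaw] about the fixed x, y, z axes, in that order (R = Rz(yaw) Ry(pitch) Rx(roll)).
In Python, from workcell import * gives the robot as it stands.
- The arm moves only by the tool move_arm, never from a script. Its argument "moves" is a list of rows, each a list of 3 entries, a list of its own where there are three numbers: the shift along the tool's x, y, z in cm, then the turn, a rotation vector about the tool's x, y, z in degrees, then the closure, from -1 (fully open) to 1 (shut). A call has exactly 5 rows; each row shifts and turns the pose as measured when the row begins, along the tool's axes as they then stand; what a row does not reach is not made up. A row lasts 1/10 s, in which the tool goes at most 50 mm and 8.59 degrees, less where a joint would pass 70% of its speed; a pose out of reach is approached as far as the arm can. A call with a gripper value outside its range is refused whole. The fingers move at their own pace and stop on an object; "force" is the grip in N (left out, the last holds). Time passes only in rows, so rows that do not move let the fingers close, or fill a call up. It gives the time, the measured TCP pose, the force and the opening at its end, in the units of the state.
- get_state(): the state, without advancing time (a new reading comes with each control period).
- grab_frame(name): name is "side" or "top" or "wrist"; returns the picture (384x512x3 uint8, red, green, blue); there is no depth.
- get_calibration(name): a dict with "fov_y" (degrees; the focal length in pixels is half the picture's height over the tangent of half this angle, whatever the lens; pixels are square), "cx", "cy" (the principal point, pixels), "cam_to_world" (4x4, takes a point from camera to world coordinates). Camera axes: x right, y up, looking along -z (the intrinsics and any distortion apply to the point x, -y, -z); pixel columns grow to the right and rows downward; lengths in m; the calibration is good to about 2 mm. The wrist camera is an equidistant fisheye: a pixel r from the principal point sees the ray r / f radians off the axis. A picture is of the moment at which its call begins: read the wrist's pose just before it. get_calibration takes no time and is no camera call; for the wrist camera it gives the pose at the moment of the call.
- hand_in(): hands the job in, once; it reports no verdict.
The state is a dict: "time": time; "joint_positions": joint angles; "qvel": joint speeds; "effort": joint torques, N m; "eef_pos": TCP position; "tool_rot": TCP orientation; "contact_force": force on the tool from outside, world axes, zero at the start; "torque": the same for the moment, N m; "grip_width": finger opening in m.
Only numpy, scipy, OpenCV 4.12 (cv2) and the standard library are available. Lean on these libraries where they do the work, as an engineer would, in place of code of your own. Each camera call takes 0.05 s, during which the arm holds its last target.

## Working session

There is one attempt and no reset: what is moved stays moved. The work goes in short steps, Python scripts to look and compute and a tool call to move; the robot and the scene stay as the last step left them, time stands still between calls to the robot, and variables do not carry over. Pictures are saved under pics/ and viewed, and the job is handed in when it is done.

Besides the shell and the picture viewer there is one more tool, called after "Emit:" by a JSON object that holds its "op" and its "data", one argument or row to a line. move_arm: Moves the arm, as the interface text tells. Its arguments: {"type":"object","properties":{"moves":{"type":"array","items":{"type":"array"}},"force":{"type":"number"}},"required":["moves"]}

```bash
ls; mkdir -p pics; python3 - <<'E'
from workcell import *
import cv2,json
print(get_state())
for n in ("side","top","wrist"):
    c=get_calibration(n); print(n,c)
    f=grab_frame(n); cv2.imwrite(f"pics/{n}0.png",cv2.cvtColor(f,cv2.COLOR_RGB2BGR))
E
```

```text
pics
{'time': 0.0, 'joint_positions': array([-67.87428178,  19.07357565,  -3.70690113,  83.70743806,
         1.23648855,  77.344177  ,  -5.07072434]), 'qvel': array([ 0.13385317, -0.0386793 , -0.02059197,  0.03710509, -0.025708  ,
       -0.03285941,  0.04060487]), 'effort': array([ 2.00885515e-04, -6.25461459e+01,  4.90930339e-02, -3.91592181e+01,
        1.63652853e-02,  1.02714688e-02, -5.71956195e-05]), 'eef_pos': array([0.24826862, 0.57314525, 0.23048654]), 'tool_rot': array([-177.98811309,   89.91460971, -111.40789626]), 'contact_force': array([0.00508139, 0.51831039, 0.06491246]), 'torque': array([-0.0012562 , -0.0023821 ,  0.03326839]), 'grip_width': 0.0853703291219227}
side {'fov_y': 45.35239073257819, 'cx': 255.57621426494612, 'cy': 192.97089913929833, 'cam_to_world': array([[ 8.13605207e-01,  3.27755849e-01, -4.80231893e-01,
        -1.67933551e-01],
       [-5.81417166e-01,  4.57501868e-01, -6.72789803e-01,
        -7.94394530e-01],
       [-8.03804642e-04,  8.26600353e-01,  5.62788779e-01,
         8.43055085e-01],
       [ 0.00000000e+00,  0.00000000e+00,  0.00000000e+00,
         1.00000000e+00]])}
top {'fov_y': 45.26690808190005, 'cx': 257.95711595203466, 'cy': 184.12604475823846, 'cam_to_world': array([[ 1.51981192e-02,  9.94691007e-01, -1.01778275e-01,
         3.19197026e-01],
       [-9.99883749e-01,  1.52440547e-02, -3.26477828e-04,
         6.31532357e-02],
       [ 1.22676903e-03,  1.01771405e-01,  9.94807055e-01,
         1.61853358e+00],
       [ 0.00000000e+00,  0.00000000e+00,  0.00000000e+00,
         1.00000000e+00]])}
wrist {'fov_y': 65.70646984690485, 'cx': 251.99538740840956, 'cy': 183.45760143757985, 'cam_to_world': array([[ 0.39719414, -0.8697448 , -0.29288358,  0.17215041],
       [ 0.91773191,  0.37564923,  0.12905733,  0.60547014],
       [-0.00222545, -0.32004943,  0.94739823,  0.37259379],
       [ 0.        ,  0.        ,  0.        ,  1.        ]])}
```

View pics/side0.png

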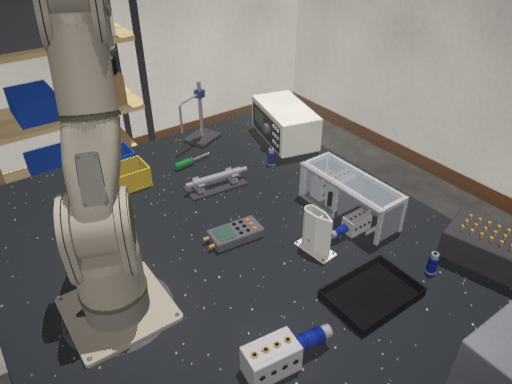

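View pics/top0.png

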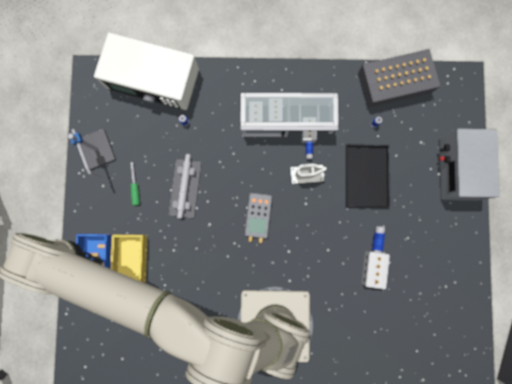

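View pics/wrist0.png

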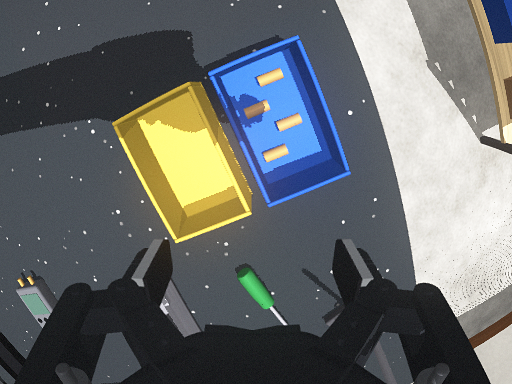

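The top view shows the wanted manifold with its coupler at about (309,148) and the fairing at (308,174). The tray is at (367,176). A larger look-alike manifold lies at (377,262), away from the cabinet. I'll enlarge these to check and measure them.

```bash
cat > h.py <<'E'
import numpy as np, cv2
from workcell import *
from scipy.spatial.transform import Rotation as R
def ray(n,u,v,c=None):
    c=c or get_calibration(n); f=192/np.tan(np.radians(c['fov_y'])/2)
    x=(u-c['cx'])/f; y=(v-c['cy'])/f
    if n=='wrist':
        th=np.hypot(x,y); s=np.sin(th)/th if th>1e-9 else 1
        d=np.array([x*s,-y*s,-np.cos(th)])
    else: d=np.array([x,-y,-1.])
    T=np.array(c['cam_to_world']); d=T[:3,:3]@d
    return T[:3,3],d
def pt(n,u,v,z,c=None):
    o,d=ray(n,u,v,c); return o+d*(z-o[2])/d[2]
def proj(n,p,c=None):
    c=c or get_calibration(n); f=192/np.tan(np.radians(c['fov_y'])/2)
    T=np.array(c['cam_to_world']); q=T[:3,:3].T@(np.array(p)-T[:3,3]); q=np.array([q[0],-q[1],-q[2]])
    if n=='wrist':
        r=np.hypot(q[0],q[1]); k=np.arctan2(r,q[2])/r
    else: k=1/q[2]
    return np.array([c['cx']+f*k*q[0],c['cy']+f*k*q[1]])
def tri(a,b):
    (o1,d1),(o2,d2)=a,b
    A=np.stack([d1,-d2],1); s=np.linalg.lstsq(A,o2-o1,rcond=None)[0]
    p,q=o1+s[0]*d1,o2+s[1]*d2; return (p+q)/2,np.linalg.norm(p-q)
def crop(src,dst,x0,y0,x1,y1,k):
    im=cv2.imread(src)[y0:y1,x0:x1]; cv2.imwrite(dst,cv2.resize(im,None,fx=k,fy=k,interpolation=cv2.INTER_CUBIC))
E
python3 -c "
from h import *
crop('pics/top0.png','pics/t1.png',230,80,400,220,4)
crop('pics/side0.png','pics/s1.png',280,140,450,280,4)"
```

```text
(no output)
```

View pics/t1.png

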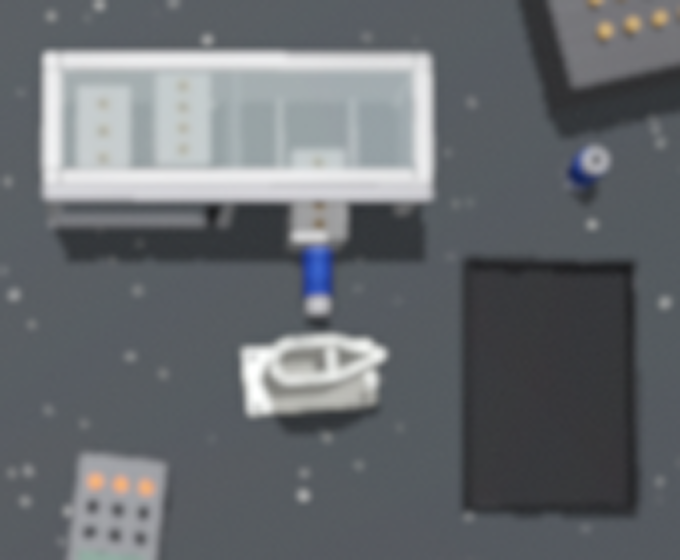

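View pics/s1.png

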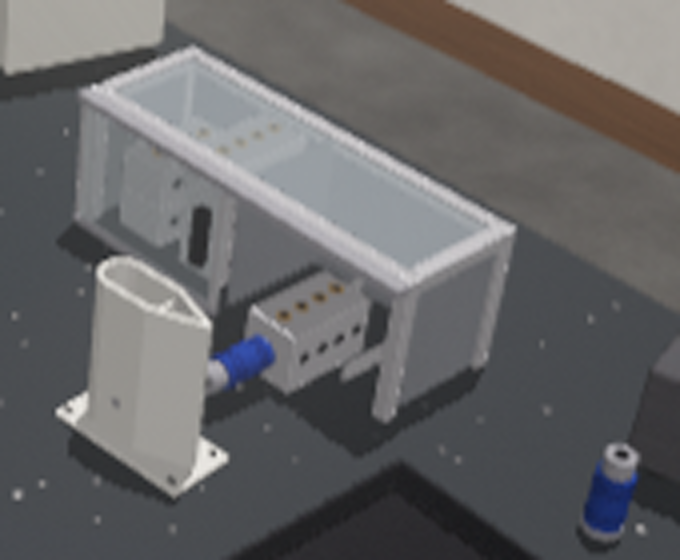

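```bash
python3 - <<'E'
from h import *
c=get_calibration('top')
def T(x,y,z): return pt('top',230+x/4-.4,80+y/4-.4,z,c).round(4)
print('flange',[T(*p,.005) for p in((242,348),(250,415),(378,405))])
print('fair top nose/tail',T(262,373,.125),T(388,354,.125), 'sides',T(317,337,.125),T(325,384,.125))
print('cab front top', T(42,200,.12),T(434,200,.12),'back',T(42,50,.12),T(434,52,.12))
print('tray',[T(*p,.025) for p in((464,260),(635,262),(636,514),(464,512))])
print('coupler end',T(318,313,.028),T(304,280,.028),T(332,280,.028))
print('block front top',T(290,243,.05),T(346,246,.05),'back',T(292,150,.05),T(346,150,.05))
print('lane strips',T(280,100,.014),T(352,100,.014))
print('cpl_b',T(594,160,.062))
for p in((242,348),(250,415),(378,405)):pass
s=get_calibration('side')
def S(x,y,z): return pt('side',280+x/4-.4,140+y/4-.4,z,s).round(4)
print('side flange',[S(*p,.005) for p in((56,410),(178,493),(229,457))])
print('side block front top',S(247,312,.05),S(290,347,.05),S(367,290,.05))
print('side fairing top nose', S(97,265,.125),S(210,325,.125))
E
```

```text
flange [array([ 0.5483, -0.049 ,  0.005 ]), array([ 0.4889, -0.0566,  0.005 ]), array([ 0.4995, -0.1693,  0.005 ])]
fair top nose/tail [ 0.5109 -0.0572  0.125 ] [ 0.5282 -0.1602  0.125 ] sides [ 0.5413 -0.102   0.125 ] [ 0.5026 -0.1087  0.125 ]
cab front top [0.6531 0.1255 0.12  ] [ 0.6581 -0.199   0.12  ] back [0.7805 0.128  0.12  ] [ 0.7839 -0.1993  0.12  ]
tray [array([ 0.6264, -0.2418,  0.025 ]), array([ 0.6269, -0.3919,  0.025 ]), array([ 0.4058, -0.3897,  0.025 ]), array([ 0.4052, -0.2409,  0.025 ])]
coupler end [ 0.5769 -0.1135  0.028 ] [ 0.6059 -0.1012  0.028 ] [ 0.6063 -0.1257  0.028 ]
block front top [ 0.6342 -0.0866  0.05  ] [ 0.6323 -0.1351  0.05  ] back [ 0.7162 -0.0879  0.05  ] [ 0.717  -0.1349  0.05  ]
lane strips [ 0.7707 -0.0805  0.014 ] [ 0.7717 -0.1447  0.014 ]
cpl_b [ 0.7084 -0.3472  0.062 ]
side flange [array([ 0.4916, -0.0534,  0.005 ]), array([ 0.5035, -0.1658,  0.005 ]), array([ 0.5558, -0.1596,  0.005 ])]
side block front top [ 0.6346 -0.0895  0.05  ] [ 0.6306 -0.1357  0.05  ] [ 0.7236 -0.121   0.05  ]
side fairing top nose [ 0.5139 -0.0606  0.125 ] [ 0.5299 -0.1523  0.125 ]
```

```bash
cat >> h.py <<'E'
def plan(p,jaw,rows=None):
    """jaw: angle of tool z in world deg (tool x down). print total tool-frame delta"""
    s=get_state(); M=R.from_euler('xyz',s['tool_rot'],degrees=True).as_matrix()
    a=np.radians(jaw); z=np.array([np.cos(a),np.sin(a),0]); x=np.array([0,0,-1.]); D=np.stack([x,np.cross(z,x),z],1)
    d=M.T@(np.array(p)-s['eef_pos'])*100
    r=R.from_matrix(M.T@D).as_rotvec(degrees=True)
    print('t',round(float(s['time']),2),'pos',s['eef_pos'].round(4),'jaw',np.degrees(np.arctan2(M[1,2],M[0,2])).round(2),'q7',s['joint_positions'].round(1),'w',round(float(s['grip_width']),4),'F',s['contact_force'].round(1))
    print('delta tool cm',d.round(2),'rotvec',r.round(2),'world of tool y',M[:,1].round(3),'z',M[:,2].round(3))
E
python3 -c "
from h import *
plan([.524,-.108,.23],6.5);plan([.524,-.108,.23],186.5)
c=get_calibration('top')
for u,v in((250,195),(270,195),(245,237),(270,240)): print(pt('top',u,v,.03,c).round(3))
print('mandrel',[pt('top',u,v,.048,c).round(3) for u,v in((188,155),(182,217))])"
```

```text
t 0.15 pos [0.2483 0.5732 0.2307] jaw 66.58 q7 [-67.9  19.1  -3.7  83.7   1.2  77.3  -5.1] w 0.0853 F [-0.2 -0.4 -0.4]
delta tool cm [  0.13 -52.38 -51.55] rotvec [ 6.008e+01 -5.000e-02  4.000e-02] world of tool y [-0.918  0.398 -0.   ] z [ 0.398  0.918 -0.001]
t 0.15 pos [0.2483 0.5732 0.2307] jaw 66.58 q7 [-67.9  19.1  -3.7  83.7   1.2  77.3  -5.1] w 0.0853 F [-0.2 -0.4 -0.4]
delta tool cm [  0.13 -52.38 -51.55] rotvec [-1.1992e+02 -4.0000e-02 -6.0000e-02] world of tool y [-0.918  0.398 -0.   ] z [ 0.398  0.918 -0.001]
[0.443 0.091 0.03 ]
[0.445 0.021 0.03 ]
[0.299 0.105 0.03 ]
[0.29 0.02 0.03]
mandrel [array([0.577, 0.307, 0.048]), array([0.363, 0.32 , 0.048])]
```

Emit:
{"op": "move_arm", "data": {
  "moves": [
    [[0,-3.5,-3.5],[0,0,0],-1],
    [[0,-3.5,-3.5],[0,0,0],-1],
    [[0,-3.5,-3.5],[0,0,0],-1],
    [[0,-3.5,-3.5],[0,0,0],-1],
    [[0,-3.5,-3.5],[0,0,0],-1]
  ]
}}

```text
time: 0.65
eef_pos: [0.3364, 0.3431, 0.2271]
tool_rot: [142.9, 89.7, -149.9]
contact_force: [1.2, 0.2, 0.4]
grip_width: 0.0855
```

```bash
python3 -c "
from h import *
plan([.524,-.108,.23],6.5)"
```

```text
t 0.65 pos [0.3364 0.3431 0.2271] jaw 67.22 q7 [-54.    1.1   3.1 105.1  -0.2  74.1  16.4] w 0.0855 F [1.2 0.2 0.4]
delta tool cm [ -0.25 -34.76 -34.33] rotvec [ 6.072e+01 -3.400e-01 -4.000e-02] world of tool y [-0.922  0.387  0.003] z [ 0.387  0.922 -0.005]
```

Emit:
{"op": "move_arm", "data": {
  "moves": [
    [[-0.1,-3.4,-3.4],[8,0,0],-1],
    [[-0.1,-3.9,-2.8],[8,0,0],-1],
    [[0,-4.2,-2.3],[8,0,0],-1],
    [[0,-4.5,-1.7],[8,0,0],-1],
    [[0,-4.7,-1.0],[8,0,0],-1]
  ]
}}

```text
time: 1.15
eef_pos: [0.4291, 0.1111, 0.2291]
tool_rot: [168.6, 89.7, -165.5]
contact_force: [1.2, 0.6, -0.1]
grip_width: 0.0856
```

```bash
python3 -c "
from h import *
plan([.524,-.108,.23],6.5)"
```

```text
t 1.15 pos [0.4291 0.1111 0.2291] jaw 25.88 q7 [-38.8  -4.9  17.6 110.4   1.5  74.6   4.1] w 0.0856 F [ 1.2  0.6 -0.1]
delta tool cm [ -0.1  -23.86  -1.02] rotvec [ 1.938e+01 -2.800e-01 -1.000e-02] world of tool y [-0.436  0.9    0.001] z [ 0.9    0.436 -0.005]
```

Emit:
{"op": "move_arm", "data": {
  "moves": [
    [[0,-4.7,-0.2],[8,0,0],-1],
    [[0,-4.7,0.5],[8,0,0],-1],
    [[0,-4.6,1.1],[3,0,0],-1],
    [[0,-4.5,1.4],[0,0,0],-1],
    [[0,-4.5,1.4],[0,0,0],-1]
  ]
}}

```text
time: 1.65
eef_pos: [0.5233, -0.1158, 0.2296]
tool_rot: [168.9, 89.9, 174.7]
contact_force: [0.5, 1.2, 0.5]
grip_width: 0.0855
```

```bash
python3 -c "
from h import *
plan([.524,-.108,.23],6.5)
c=get_calibration('wrist');f=grab_frame('wrist'); cv2.imwrite('pics/w1.png',f[:,:,::-1])
import pickle; pickle.dump(c,open('c1.pkl','wb'))
f=grab_frame('top'); cv2.imwrite('pics/t2.png',f[:,:,::-1])
"
```

```text
t 1.65 pos [ 0.5233 -0.1158  0.2296] jaw 5.76 q7 [-22.9   8.1  33.8  98.9  -4.6  74.6  17.6] w 0.0855 F [0.5 1.2 0.5]
delta tool cm [-0.04  0.77  0.15] rotvec [-0.74 -0.12 -0.03] world of tool y [-0.1    0.995  0.   ] z [ 0.995  0.1   -0.002]
```

View pics/w1.png

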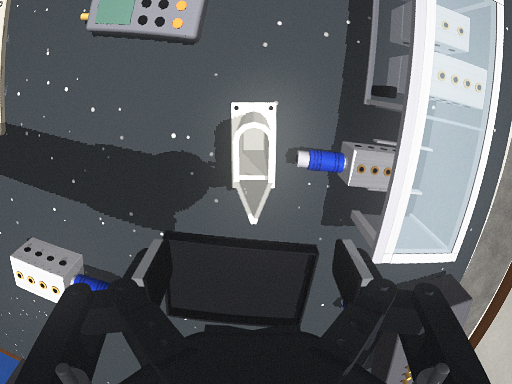

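The wrist view shows the fairing at (253,155) with its nose at (253,125) and tail tip at (253,222). The wanted manifold is at (345,162), the larger look-alike at (50,272) and the tray at (240,280). I'll enlarge the fairing and coupler to measure them.

```bash
python3 -c "
from h import *
crop('pics/w1.png','pics/w1c.png',210,85,410,235,4)"
```

```text
(no output)
```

View pics/w1c.png

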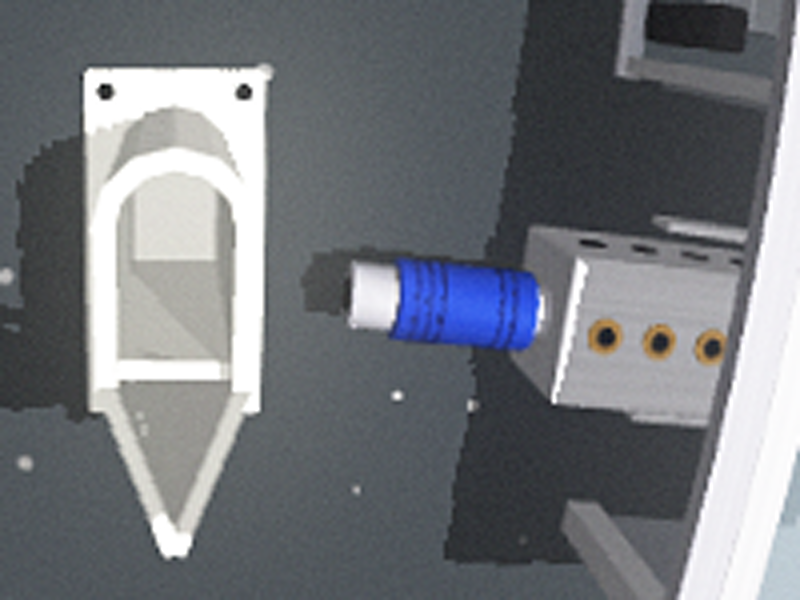

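```bash
python3 -c "
from h import *
import pickle; c=pickle.load(open('c1.pkl','rb'))
W=lambda x,y,z: pt('wrist',210+x/4-.4,85+y/4-.4,z,c).round(4)
print('flange',[W(*p,.005) for p in((84,68),(268,70),(92,410),(258,411))])
print('top rim sides',W(93,230,.125),W(257,230,.125),W(96,330,.125),W(253,330,.125),'nose',W(175,148,.125),'tail',W(174,556,.125))
print('coupler end',W(350,295,.028),'blueback',W(535,308,.028),'edges',W(440,258,.028),W(440,346,.028))
print('block front top',W(583,258,.05),W(552,403,.05))
"
```

```text
flange [array([ 0.4895, -0.0556,  0.005 ]), array([ 0.5455, -0.0505,  0.005 ]), array([ 0.5014, -0.1656,  0.005 ]), array([ 0.5555, -0.1604,  0.005 ])]
top rim sides [ 0.5027 -0.0826  0.125 ] [ 0.5371 -0.0791  0.125 ] [ 0.5052 -0.1044  0.125 ] [ 0.5388 -0.1009  0.125 ] nose [ 0.5181 -0.0636  0.125 ] tail [ 0.5274 -0.1564  0.125 ]
coupler end [ 0.576  -0.1132  0.028 ] blueback [ 0.6343 -0.1106  0.028 ] edges [ 0.6017 -0.0988  0.028 ] [ 0.6062 -0.126   0.028 ]
block front top [ 0.6386 -0.0894  0.05  ] [ 0.6377 -0.1337  0.05  ]
```

Emit:
{"op": "move_arm", "data": {
  "moves": [
    [[0,1.9,0],[0,0,0],-1],
    [[4.0,0,0],[0,0,0],-1],
    [[4.0,0,0],[0,0,0],-1],
    [[3,0,0],[0,0,0],-1],
    [[0,0,0],[0,0,0],-1]
  ]
}}

```text
time: 2.25
eef_pos: [0.5214, -0.1027, 0.116]
tool_rot: [-121.9, 89.8, -116.8]
contact_force: [-0.6, 0.6, 0.2]
grip_width: 0.0856
```

```bash
python3 -c "
from h import *
plan([.522,-.0965,.081],5.7)"
```

```text
t 2.25 pos [ 0.5214 -0.1027  0.116 ] jaw 5.07 q7 [-22.4  14.   32.4 107.3  -8.3  61.1  18.4] w 0.0856 F [-0.6  0.6  0.2]
delta tool cm [3.5  0.63 0.12] rotvec [-0.63 -0.12  0.19] world of tool y [-0.088  0.996 -0.003] z [ 0.996  0.088 -0.002]
```

Emit:
{"op": "move_arm", "data": {
  "moves": [
    [[0.5,0.6,0.1],[-0.6,0,0.2],-1],
    [[1.5,0,0],[0,0,0],-1],
    [[1.3,0,0],[0,0,0],-1],
    [[0.3,0,0],[0,0,0],-1],
    [[0,0,0],[0,0,0],-1]
  ]
}}

```text
time: 2.75
eef_pos: [0.5241, -0.0955, 0.0811]
tool_rot: [10.8, 89.9, 16.6]
contact_force: [-0.4, 0.2, 1.0]
grip_width: 0.0855
```

```bash
python3 -c "
from h import *
plan([.522,-.0965,.081],5.7)"
```

```text
t 2.75 pos [ 0.5241 -0.0955  0.0811] jaw 5.79 q7 [-21.9  16.8  31.4 109.  -10.4  56.9  20. ] w 0.0855 F [-0.4  0.2  1. ]
delta tool cm [ 0.01 -0.07 -0.22] rotvec [ 0.09  0.15 -0.03] world of tool y [-0.101  0.995  0.   ] z [0.995 0.101 0.003]
```

Emit:
{"op": "move_arm", "data": {
  "force": 40,
  "moves": [
    [[0,0,-0.2],[0,0,0],-1],
    [[0,0,0],[0,0,0],1],
    [[0,0,0],[0,0,0],1],
    [[0,0,0],[0,0,0],1],
    [[0,0,0],[0,0,0],1]
  ]
}}

```text
time: 3.25
eef_pos: [0.5229, -0.0962, 0.0827]
tool_rot: [4.1, 89.7, 9.8]
contact_force: [-0.2, 0.1, -2.4]
grip_width: 0.0335
```

Emit:
{"op": "move_arm", "data": {
  "moves": [
    [[0,0,0],[0,0,0],1],
    [[0,0,0],[0,0,0],1],
    [[0,0,0],[0,0,0],1],
    [[0,0,0],[0,0,0],1],
    [[0,0,0],[0,0,0],1]
  ]
}}

```text
time: 3.75
eef_pos: [0.5229, -0.0962, 0.0827]
tool_rot: [4.1, 89.7, 9.8]
contact_force: [-0.4, 0.5, -0.4]
grip_width: 0.0338
```

```bash
python3 -c "
from h import *
plan([.538,.05,.095],5.7)"
```

```text
t 3.75 pos [ 0.5229 -0.0962  0.0827] jaw 5.75 q7 [-21.9  16.4  31.5 109.2 -10.3  56.8  19.9] w 0.0338 F [-0.4  0.5 -0.4]
delta tool cm [-1.21 14.39  2.98] rotvec [ 0.05  0.28 -0.02] world of tool y [-0.1    0.995  0.   ] z [0.995 0.1   0.005]
```

Emit:
{"op": "move_arm", "data": {
  "moves": [
    [[-1,0,0],[0,0,0],1],
    [[-1,0,0],[0,0,0],1],
    [[-1,0,0],[0,0,0],1],
    [[0,2,0.2],[0,0,0],1],
    [[0,3,0.3],[0,0,0],1]
  ]
}}

```text
time: 4.25
eef_pos: [0.5228, -0.0496, 0.1172]
tool_rot: [-13.4, 89.6, -8.1]
contact_force: [1.3, -1.0, -1.0]
grip_width: 0.0334
```

```bash
python3 -c "
from h import *
plan([.523,.054,.105],5.75)
f=grab_frame('side'); cv2.imwrite('pics/s2.png',f[:,:,::-1])"
```

```text
t 4.25 pos [ 0.5228 -0.0496  0.1172] jaw 5.33 q7 [-26.9  12.6  30.7 108.5  -7.3  60.5  12.1] w 0.0334 F [ 1.3 -1.  -1. ]
delta tool cm [ 1.21 10.31  0.97] rotvec [-0.42  0.36  0.09] world of tool y [-0.093  0.996 -0.001] z [0.996 0.093 0.006]
```

View pics/s2.png

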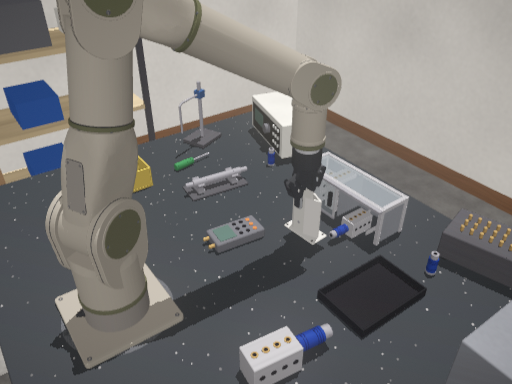

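The fairing is held at about (310,215) and clear of the worktop. Next I carry it left.

Emit:
{"op": "move_arm", "data": {
  "moves": [
    [[0,3,0.2],[0,0,0],1],
    [[0,3,0.3],[0,0,0],1],
    [[0,2.5,0.2],[0,0,0],1],
    [[0,1.5,0.2],[0,0,0],1],
    [[0.8,0,0],[0,0.3,0],1]
  ]
}}

```text
time: 4.8
eef_pos: [0.5242, 0.0631, 0.1149]
tool_rot: [21.2, 89.5, 27.1]
contact_force: [0.4, 0.6, -1.5]
grip_width: 0.0339
```

```bash
python3 -c "
from h import *
plan([.523,.054,.0835],5.75)"
```

```text
t 4.8 pos [0.5242 0.0631 0.1149] jaw 5.82 q7 [-35.3  12.7  26.5 108.1  -6.7  60.2  -0.3] w 0.0339 F [ 0.4  0.6 -1.5]
delta tool cm [ 3.14 -0.9  -0.24] rotvec [ 0.07  0.46 -0.18] world of tool y [-0.101  0.995  0.003] z [0.995 0.101 0.008]
```

Emit:
{"op": "move_arm", "data": {
  "moves": [
    [[1,0,0],[0,0.2,-0.2],1],
    [[0.8,0,0],[0,0,0],1],
    [[0.5,0,0],[0,0,0],1],
    [[0.3,0,0],[0,0,0],1],
    [[0,0,0],[0,0,0],1]
  ]
}}

```text
time: 5.3
eef_pos: [0.5236, 0.0588, 0.0856]
tool_rot: [-59.5, 89.8, -53.9]
contact_force: [0.6, -0.3, -1.3]
grip_width: 0.0335
```

```bash
python3 -c "
from h import *
plan([.523,.063,.083],5.75)"
```

```text
t 5.3 pos [0.5236 0.0588 0.0856] jaw 5.59 q7 [-34.6  15.1  26.3 109.4  -7.7  57.1   0.7] w 0.0335 F [ 0.6 -0.3 -1.3]
delta tool cm [ 0.26  0.43 -0.02] rotvec [-0.16  0.09  0.15] world of tool y [-0.097  0.995 -0.003] z [0.995 0.097 0.002]
```

Emit:
{"op": "move_arm", "data": {
  "moves": [
    [[0.2,0,0],[0,0,0],1],
    [[0.1,0,0],[0,0,0],1],
    [[0.1,0,0],[0,0,0],1],
    [[0,0,0],[0,0,0],1],
    [[0,0,0],[0,0,0],1]
  ]
}}

```text
time: 5.8
eef_pos: [0.5243, 0.058, 0.0834]
tool_rot: [-31.0, 89.8, -25.5]
contact_force: [-1.1, 0.3, -1.9]
grip_width: 0.0333
```

```bash
python3 -c "
from h import *
plan([.523,.063,.083],5.75)
f=grab_frame('side'); cv2.imwrite('pics/s3.png',f[:,:,::-1])
crop('pics/s3.png','pics/s3c.png',230,140,430,280,4)"
```

```text
t 5.8 pos [0.5243 0.058  0.0834] jaw 5.5 q7 [-34.4  15.3  26.3 109.5  -7.9  56.8   0.9] w 0.0333 F [-1.1  0.3 -1.9]
delta tool cm [ 0.04  0.51 -0.09] rotvec [-0.25  0.17  0.1 ] world of tool y [-0.096  0.995 -0.002] z [0.995 0.096 0.003]
```

View pics/s3c.png

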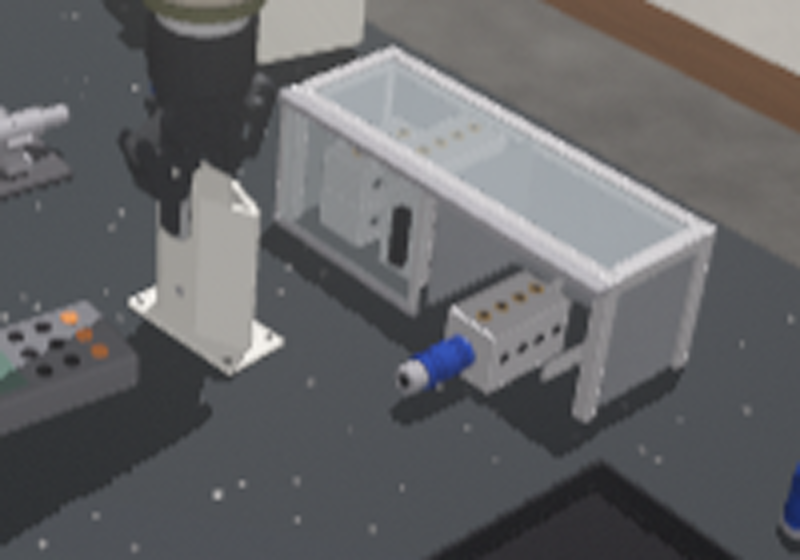

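Emit:
{"op": "move_arm", "data": {
  "moves": [
    [[0.1,0,0],[0,0,0],1],
    [[0.1,0,0],[0,0,0],1],
    [[0.05,0,0],[0,0,0],1],
    [[0,0,0],[0,0,0],1],
    [[0,0,0],[0,0,0],1]
  ]
}}

```text
time: 6.35
eef_pos: [0.5247, 0.0579, 0.0827]
tool_rot: [-15.2, 89.8, -9.7]
contact_force: [-0.4, 0.3, -0.6]
grip_width: 0.0337
```

```bash
python3 -c "
from h import *
plan([.523,.063,.083],5.75)"
```

```text
t 6.35 pos [0.5247 0.0579 0.0827] jaw 5.49 q7 [-34.4  15.4  26.3 109.5  -8.   56.7   1. ] w 0.0337 F [-0.4  0.3 -0.6]
delta tool cm [-0.03  0.53 -0.12] rotvec [-0.26  0.19  0.05] world of tool y [-0.096  0.995 -0.001] z [0.995 0.096 0.003]
```

Emit:
{"op": "move_arm", "data": {
  "moves": [
    [[0,0,0],[0,0,0],0.2],
    [[0,0,0],[0,0,0],-0.3],
    [[0,0,0],[0,0,0],-1],
    [[0,0,0],[0,0,0],-1],
    [[0,0,0],[0,0,0],-1]
  ]
}}

```text
time: 6.85
eef_pos: [0.5251, 0.058, 0.0827]
tool_rot: [-14.6, 89.8, -9.1]
contact_force: [0.1, -0.3, -0.0]
grip_width: 0.0854
```

Emit:
{"op": "move_arm", "data": {
  "moves": [
    [[-2,0,0],[0,0,0],-1],
    [[-4,0,0],[0,0,0],-1],
    [[-4.5,0,0],[0,0,0],-1],
    [[-2,0,0],[0,0,0],-1],
    [[0,0,0],[0,0,0],-1]
  ]
}}

```text
time: 7.35
eef_pos: [0.5236, 0.0578, 0.2112]
tool_rot: [-57.8, 89.9, -52.4]
contact_force: [0.1, -0.4, -0.9]
grip_width: 0.0853
```

```bash
python3 -c "
from h import *
plan([.597,-.1125,.19],-90);plan([.597,-.1125,.19],90)
f=grab_frame('side'); cv2.imwrite('pics/s4.png',f[:,:,::-1])
crop('pics/s4.png','pics/s4c.png',230,140,430,280,4)"
```

```text
t 7.35 pos [0.5236 0.0578 0.2112] jaw 5.48 q7 [-36.5   7.1  27.4 101.6  -3.3  72.1  -2.8] w 0.0853 F [ 0.1 -0.4 -0.9]
delta tool cm [  2.17 -17.65   5.68] rotvec [9.548e+01 1.600e-01 3.000e-02] world of tool y [-0.096  0.995 -0.002] z [0.995 0.096 0.001]
t 7.35 pos [0.5236 0.0578 0.2112] jaw 5.48 q7 [-36.5   7.1  27.4 101.6  -3.3  72.1  -2.8] w 0.0853 F [ 0.1 -0.4 -0.9]
delta tool cm [  2.17 -17.65   5.68] rotvec [-8.452e+01 -3.000e-02  1.600e-01] world of tool y [-0.096  0.995 -0.002] z [0.995 0.096 0.001]
```

View pics/s4c.png

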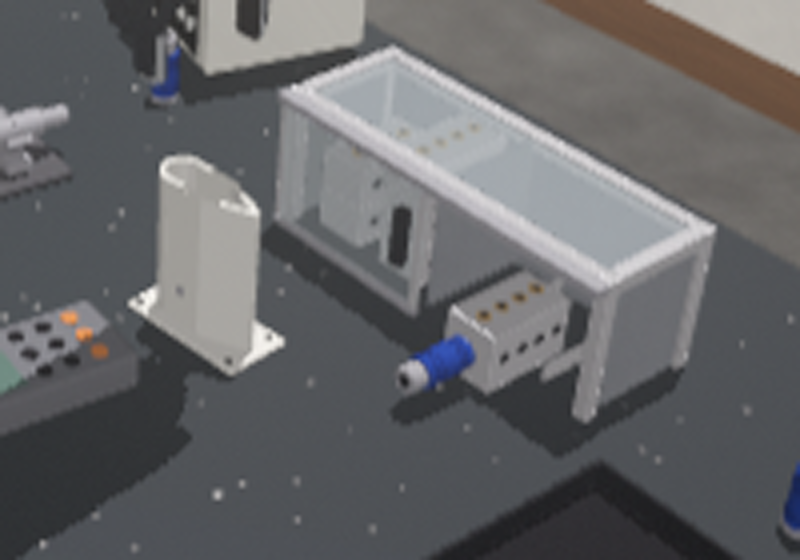

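The fairing stands upright and free at about (280,205). Next I go to the coupler of the small manifold in the lane, side view about (338,231).

Emit:
{"op": "move_arm", "data": {
  "moves": [
    [[0,-2.2,0.7],[-8.5,0,0],-1],
    [[0,-2.3,0.4],[-8.5,0,0],-1],
    [[0,-2.3,0],[-8.5,0,0],-1],
    [[0,-2.3,-0.3],[-8.5,0,0],-1],
    [[0,-2.2,-0.7],[-8.5,0,0],-1]
  ]
}}

```text
time: 7.9
eef_pos: [0.5669, -0.0477, 0.2028]
tool_rot: [144.5, 89.5, -166.7]
contact_force: [0.4, 0.2, 0.9]
grip_width: 0.0853
```

Emit:
{"op": "move_arm", "data": {
  "moves": [
    [[0,-2.1,-1.0],[-8.5,0,0],-1],
    [[0,-1.9,-1.2],[-8.5,0,0],-1],
    [[0,-1.7,-1.5],[-8.5,0,0],-1],
    [[0,0,0],[-8.5,0,0],-1],
    [[0,0,0],[0,0,0],-1]
  ]
}}

```text
time: 8.4
eef_pos: [0.5927, -0.1167, 0.1927]
tool_rot: [107.2, 88.8, -169.9]
contact_force: [-0.3, 0.1, 0.0]
grip_width: 0.0856
```

```bash
python3 -c "
from h import *
plan([.597,-.1125,.15],90)
f=grab_frame('top'); cv2.imwrite('pics/t3.png',f[:,:,::-1])
c=get_calibration('wrist');f=grab_frame('wrist'); cv2.imwrite('pics/w2.png',f[:,:,::-1])
import pickle; pickle.dump(c,open('c2.pkl','wb'))"
```

```text
t 8.4 pos [ 0.5927 -0.1167  0.1927] jaw 82.94 q7 [-13.7  19.3  25.5  90.3  -8.1  73.4  95.9] w 0.0856 F [-0.3  0.1  0. ]
delta tool cm [ 4.26 -0.46  0.49] rotvec [-7.06 -0.28 -1.15] world of tool y [-0.992  0.123  0.02 ] z [ 0.123  0.992 -0.006]
```

View pics/w2.png

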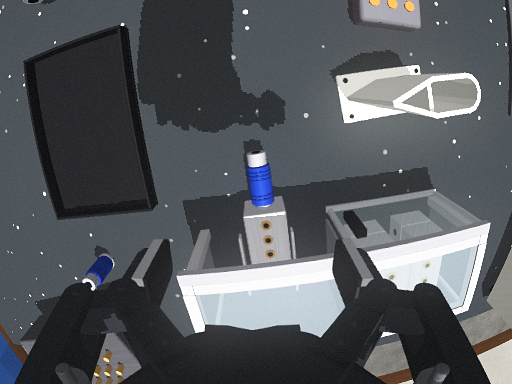

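The wrist view shows the manifold's coupler from (257,153) to (263,205), with its block at (267,230). The parked fairing is at (405,95).

```bash
python3 -c "
from h import *
import pickle; c=pickle.load(open('c2.pkl','rb'))
crop('pics/w2.png','pics/w2c.png',200,135,320,275,4)
im=cv2.imread('pics/w2.png'); hsv=cv2.cvtColor(im,cv2.COLOR_BGR2HSV)
m=cv2.inRange(hsv,(105,120,50),(130,255,255)); m[:,:230]=0;m[:,290:]=0;m[:140]=0;m[215:]=0
cs,_=cv2.findContours(m,cv2.RETR_EXTERNAL,cv2.CHAIN_APPROX_NONE); k=max(cs,key=cv2.contourArea); print(cv2.minAreaRect(k))
(b,_,_)=cv2.minAreaRect(k); print(pt('wrist',*b,.028,c))
"
```

```text
((260.27874755859375, 184.8582000732422), (41.2386474609375, 23.338897705078125), 81.46923065185547)
[ 0.61187819 -0.11238576  0.028     ]
```

View pics/w2c.png

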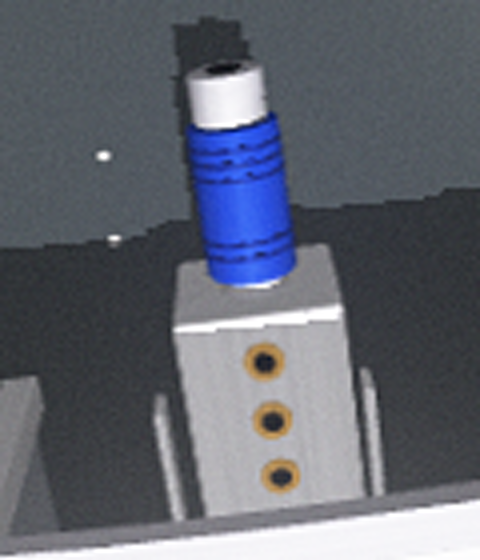

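Emit:
{"op": "move_arm", "data": {
  "moves": [
    [[3,0,0.4],[-7,-0.3,-1.1],-1],
    [[4,0,0],[0,0,0],-1],
    [[4,0,0],[0,0,0],-1],
    [[2,0,0],[0,0,0],-1],
    [[0,0,0],[0,0,0],-1]
  ]
}}

```text
time: 9.0
eef_pos: [0.5925, -0.1087, 0.0585]
tool_rot: [-52.7, 89.9, 36.1]
contact_force: [-1.0, 0.5, 0.0]
grip_width: 0.0854
```

```bash
python3 -c "
from h import *
plan([.594,-.1125,.011],90)"
```

```text
t 9.0 pos [ 0.5925 -0.1087  0.0585] jaw 88.9 q7 [-11.9  25.9  22.5  99.  -11.6  57.3 103.7] w 0.0854 F [-1.   0.5  0. ]
delta tool cm [ 4.75 -0.15 -0.39] rotvec [-1.1   0.09  0.11] world of tool y [-1.     0.019 -0.002] z [0.019 1.    0.002]
```

Emit:
{"op": "move_arm", "data": {
  "moves": [
    [[1.2,-0.1,-0.4],[-1,0,0],-1],
    [[1.8,0,0],[0,0,0],-1],
    [[1.3,0,0],[0,0,0],-1],
    [[0.4,0,0],[0,0,0],-1],
    [[0,0,0],[0,0,0],-1]
  ]
}}

```text
time: 9.5
eef_pos: [0.5962, -0.1124, 0.0125]
tool_rot: [-80.8, 89.6, 9.0]
contact_force: [-0.2, 0.2, -0.3]
grip_width: 0.0853
```

```bash
python3 -c "
from h import *
plan([.594,-.1125,.011],90)"
```

```text
t 9.5 pos [ 0.5962 -0.1124  0.0125] jaw 89.81 q7 [-10.5  29.7  21.3 100.  -13.3  52.4 106.1] w 0.0853 F [-0.2  0.2 -0.3]
delta tool cm [ 0.15  0.22 -0.01] rotvec [-0.19  0.07  0.41] world of tool y [-1.     0.003 -0.007] z [0.003 1.    0.001]
```

Well placed; grip the coupler.

Emit:
{"op": "move_arm", "data": {
  "force": 60,
  "moves": [
    [[0.1,0.1,0],[0,0,0],0],
    [[0,0,0],[0,0,0],1],
    [[0,0,0],[0,0,0],1],
    [[0,0,0],[0,0,0],1],
    [[0,0,0],[0,0,0],1]
  ]
}}

```text
time: 10.0
eef_pos: [0.5969, -0.1126, 0.0143]
tool_rot: [-83.6, 89.4, 6.2]
contact_force: [-0.2, 0.5, -1.0]
grip_width: 0.0231
```

Emit:
{"op": "move_arm", "data": {
  "moves": [
    [[0,0,0],[0,0,0],1],
    [[0,0,0],[0,0,0],1],
    [[0,0.3,0],[0,0,0],1],
    [[0,0.6,0],[0,0,0],1],
    [[0,0.8,0],[0,0,0],1]
  ]
}}

```text
time: 10.5
eef_pos: [0.5804, -0.1124, 0.0142]
tool_rot: [-86.8, 89.2, 3.0]
contact_force: [2.4, -0.2, -0.7]
grip_width: 0.0229
```

```bash
python3 -c "
from h import *
plan([.48,-.1125,.012],90)"
```

```text
t 10.5 pos [ 0.5804 -0.1124  0.0142] jaw 89.82 q7 [-10.8  27.7  21.5 102.7 -12.8  51.2 106.2] w 0.0229 F [ 2.4 -0.2 -0.7]
delta tool cm [ 0.09 10.04 -0.04] rotvec [-0.18  0.04  0.78] world of tool y [-1.     0.003 -0.014] z [0.003 1.    0.001]
```

Emit:
{"op": "move_arm", "data": {
  "moves": [
    [[0,1.3,0],[0,0,0.3],1],
    [[0,1.5,0],[0,0,0.2],1],
    [[0,1.8,0],[0,0,0],1],
    [[0,1.8,0],[0,0,0],1],
    [[0,1.8,0],[0,0,0],1]
  ]
}}

```text
time: 11.0
eef_pos: [0.4949, -0.1121, 0.0142]
tool_rot: [-85.4, 89.5, 4.5]
contact_force: [2.2, 0.1, 0.3]
grip_width: 0.0229
```

```bash
python3 -c "
from h import *
plan([.48,-.1125,.013],90)"
```

```text
t 11.0 pos [ 0.4949 -0.1121  0.0142] jaw 89.83 q7 [-12.4  18.8  22.7 115.1  -9.9  47.5 105.7] w 0.0229 F [2.2 0.1 0.3]
delta tool cm [ 0.1   1.5  -0.04] rotvec [-0.17  0.04  0.48] world of tool y [-1.     0.003 -0.008] z [0.003 1.    0.001]
```

Emit:
{"op": "move_arm", "data": {
  "moves": [
    [[0,1.5,0],[0,0,0.2],1],
    [[0,0.8,0],[0,0,0],1],
    [[0,0,0],[0,0,0],1],
    [[0,0,0],[0,0,0],0],
    [[0,0,0],[0,0,0],-1]
  ]
}}

```text
time: 11.5
eef_pos: [0.4681, -0.1121, 0.0144]
tool_rot: [-67.8, 89.7, 22.0]
contact_force: [-0.3, -0.4, -0.1]
grip_width: 0.051
```

Emit:
{"op": "move_arm", "data": {
  "moves": [
    [[0,0,0],[0,0,0],-1],
    [[0,0,0],[0,0,0],-1],
    [[-3,0,0],[0,0,0],-1],
    [[-4,0,0],[0,0,0],-1],
    [[-4,0,0],[0,0,0],-1]
  ]
}}

```text
time: 12.0
eef_pos: [0.465, -0.112, 0.1223]
tool_rot: [88.1, 89.6, 177.9]
contact_force: [1.1, 0.9, 0.5]
grip_width: 0.085
```

```bash
python3 -c "
from h import *
plan([.555,-.1125,.12],90)
f=grab_frame('top'); cv2.imwrite('pics/t4.png',f[:,:,::-1])
crop('pics/t4.png','pics/t4c.png',230,80,400,220,4)
f=grab_frame('side'); cv2.imwrite('pics/s5.png',f[:,:,::-1])
crop('pics/s5.png','pics/s5c.png',250,140,430,280,4)
c=get_calibration('wrist');f=grab_frame('wrist'); cv2.imwrite('pics/w3.png',f[:,:,::-1])
import pickle; pickle.dump(c,open('c3.pkl','wb'))"
```

```text
t 12.0 pos [ 0.465  -0.112   0.1223] jaw 89.8 q7 [-15.3   6.1  24.8 113.8  -2.9  61.1 100.6] w 0.085 F [1.1 0.9 0.5]
delta tool cm [ 0.17 -9.   -0.02] rotvec [-0.2   0.01 -0.39] world of tool y [-1.     0.003  0.007] z [0.003 1.    0.   ]
```

View pics/w3.png

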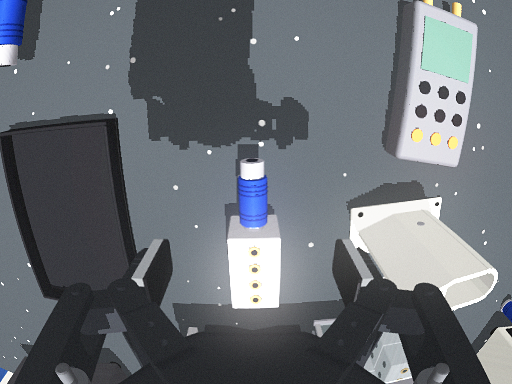

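View pics/s5c.png

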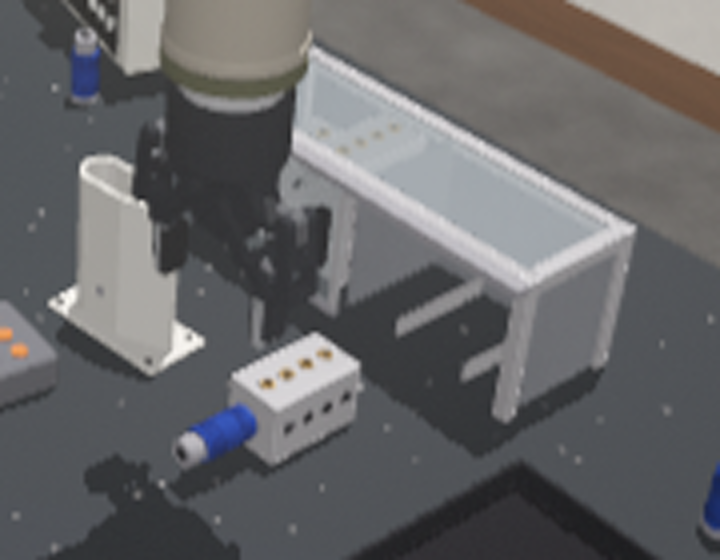

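```bash
python3 -c "
from h import *
import pickle; c=pickle.load(open('c3.pkl','rb'))
W=lambda x,y,z: pt('wrist',x,y,z,c).round(4)
crop('pics/w3.png','pics/w3c.png',210,150,300,320,4)
print(W(229,237,.05),W(280,237,.05),W(232,306,.05),W(279,306,.05),'coup',W(252,160,.028))
"
```

```text
[ 0.5067 -0.1325  0.05  ] [ 0.5069 -0.0898  0.05  ] [ 0.5845 -0.1329  0.05  ] [ 0.5849 -0.0874  0.05  ] coup [ 0.4463 -0.1131  0.028 ]
```

View pics/w3c.png

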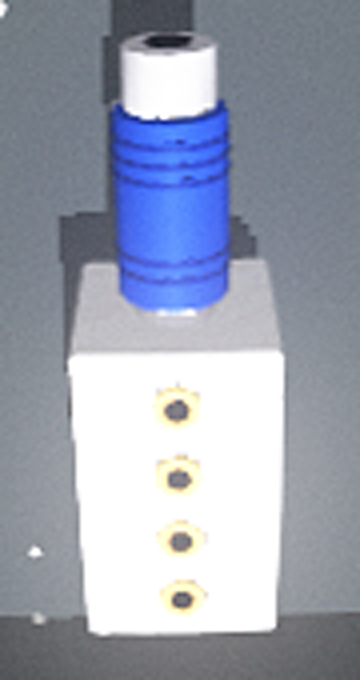

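Emit:
{"op": "move_arm", "data": {
  "moves": [
    [[0,-4,0],[0,0,-0.3],-1],
    [[0,-3.8,0],[0,0,0],-1],
    [[0,0,0],[0,0,0],-1],
    [[4,0,0],[0,0,0],-1],
    [[2,0,0],[0,0,0],-1]
  ]
}}

```text
time: 12.65
eef_pos: [0.5475, -0.1116, 0.0594]
tool_rot: [-64.3, 89.8, 25.6]
contact_force: [-0.1, -0.3, -0.6]
grip_width: 0.0855
```

```bash
python3 -c "
from h import *
plan([.543,-.1115,.016],90)"
```

```text
t 12.65 pos [ 0.5475 -0.1116  0.0594] jaw 89.87 q7 [-13.1  20.8  23.7 105.8 -10.2  55.2 104.9] w 0.0855 F [-0.1 -0.3 -0.6]
delta tool cm [4.34 0.47 0.  ] rotvec [-0.13  0.09  0.2 ] world of tool y [-1.     0.002 -0.003] z [0.002 1.    0.002]
```

Emit:
{"op": "move_arm", "data": {
  "force": 90,
  "moves": [
    [[2,0.4,0],[0,0,0.2],-1],
    [[2,0.2,0],[0,0,0],-1],
    [[0.4,0,0],[0,0,0],-1],
    [[0,0,0],[0,0,0],-1],
    [[0,0,0],[0,0,0],0]
  ]
}}

```text
time: 13.15
eef_pos: [0.5357, -0.1116, 0.0075]
tool_rot: [85.2, 89.3, 175.0]
contact_force: [-0.2, -0.1, 0.1]
grip_width: 0.0733
```

Emit:
{"op": "move_arm", "data": {
  "moves": [
    [[0,0,0],[0,0,0],1],
    [[0,0,0],[0,0,0],1],
    [[0,0,0],[0,0,0],1],
    [[0,0,0],[0,0,0],1],
    [[0,0,0],[0,0,0],1]
  ]
}}

```text
time: 13.65
eef_pos: [0.5368, -0.1115, 0.0097]
tool_rot: [81.1, 89.5, 171.0]
contact_force: [-0.4, 0.2, -4.0]
grip_width: 0.0452
```

Emit:
{"op": "move_arm", "data": {
  "moves": [
    [[-1,0,0],[0,0,0],1],
    [[-2,0,0],[0,0,0],1],
    [[-3,0,0],[0,0,0],1],
    [[-1,0,0],[0,0,0],1],
    [[0,0,0],[0,0,0],1]
  ]
}}

```text
time: 14.15
eef_pos: [0.536, -0.1116, 0.0824]
tool_rot: [83.5, 89.3, 173.4]
contact_force: [-0.5, -0.4, -4.1]
grip_width: 0.0453
```

```bash
python3 -c "
from h import *
plan([.543,-.316,.08],90)
f=grab_frame('side'); cv2.imwrite('pics/s6.png',f[:,:,::-1])
crop('pics/s6.png','pics/s6c.png',250,140,450,290,4)"
```

```text
t 14.15 pos [ 0.536  -0.1116  0.0824] jaw 89.81 q7 [-13.9  18.4  24.5 105.8  -8.8  58.4 103.9] w 0.0453 F [-0.5 -0.4 -4.1]
delta tool cm [  0.2   -0.77 -20.44] rotvec [-0.19  0.08 -0.7 ] world of tool y [-1.     0.003  0.012] z [0.003 1.    0.001]
```

View pics/s6c.png

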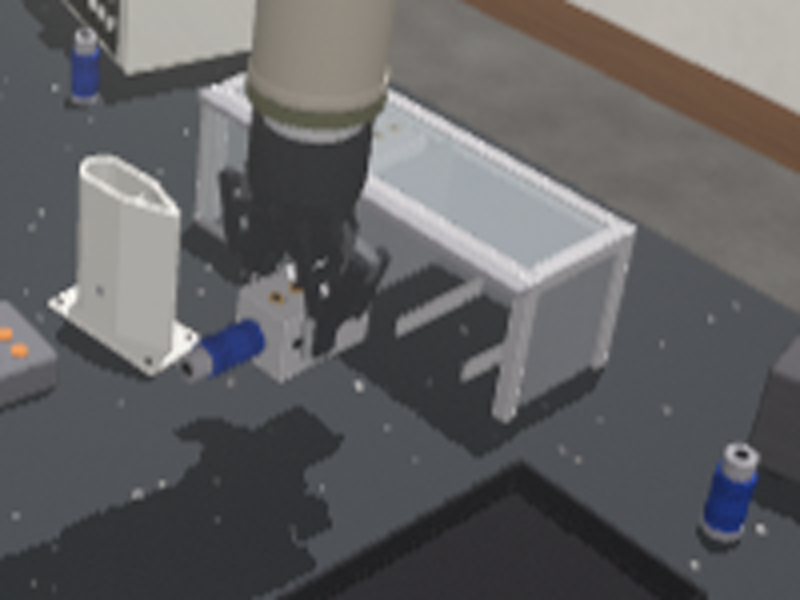

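Emit:
{"op": "move_arm", "data": {
  "moves": [
    [[0,0,-2.5],[0,0,0],1],
    [[0,0,-4],[0,0,0],1],
    [[0,0,-4],[0,0,0],1],
    [[0,0,-4],[0,0,0],1],
    [[0,0,-3],[0,0,0],1]
  ]
}}

```text
time: 14.7
eef_pos: [0.5346, -0.2838, 0.074]
tool_rot: [71.3, 88.8, 161.8]
contact_force: [1.4, -0.6, -5.1]
grip_width: 0.045
```

```bash
python3 -c "
from h import *
plan([.537,-.316,.08],90)"
```

```text
t 14.7 pos [ 0.5346 -0.2838  0.074 ] jaw 90.52 q7 [  2.1  26.7  27.3  96.9 -13.4  60.9 124.2] w 0.045 F [ 1.4 -0.6 -5.1]
delta tool cm [-0.62 -0.2  -3.22] rotvec [ 0.52  0.38 -1.15] world of tool y [-1.    -0.009  0.02 ] z [-0.009  1.     0.007]
```

Emit:
{"op": "move_arm", "data": {
  "moves": [
    [[0,-0.2,-2.2],[0.5,0.4,-0.8],1],
    [[0,0,-0.5],[0,0,0],1],
    [[0,0,0],[0,0,0],1],
    [[0,0,0],[0,0,0],1],
    [[0,0,0],[0,0,0],1]
  ]
}}

```text
time: 15.2
eef_pos: [0.5323, -0.3142, 0.0672]
tool_rot: [86.9, 89.1, 176.6]
contact_force: [-0.4, 0.3, -4.7]
grip_width: 0.0454
```

```bash
python3 -c "
from h import *
plan([.537,-.316,.0145],90)
f=grab_frame('top'); cv2.imwrite('pics/t5.png',f[:,:,::-1])
crop('pics/t5.png','pics/t5c.png',280,100,420,240,4)
f=grab_frame('side'); cv2.imwrite('pics/s7.png',f[:,:,::-1])
crop('pics/s7.png','pics/s7c.png',270,180,470,330,4)"
```

```text
t 15.2 pos [ 0.5323 -0.3142  0.0672] jaw 89.71 q7 [  4.7  28.5  27.7  95.5 -14.3  60.4 126.5] w 0.0454 F [-0.4  0.3 -4.7]
delta tool cm [ 5.27 -0.55 -0.18] rotvec [-0.29  0.05 -0.85] world of tool y [-1.     0.005  0.015] z [0.005 1.    0.001]
```

View pics/s7c.png

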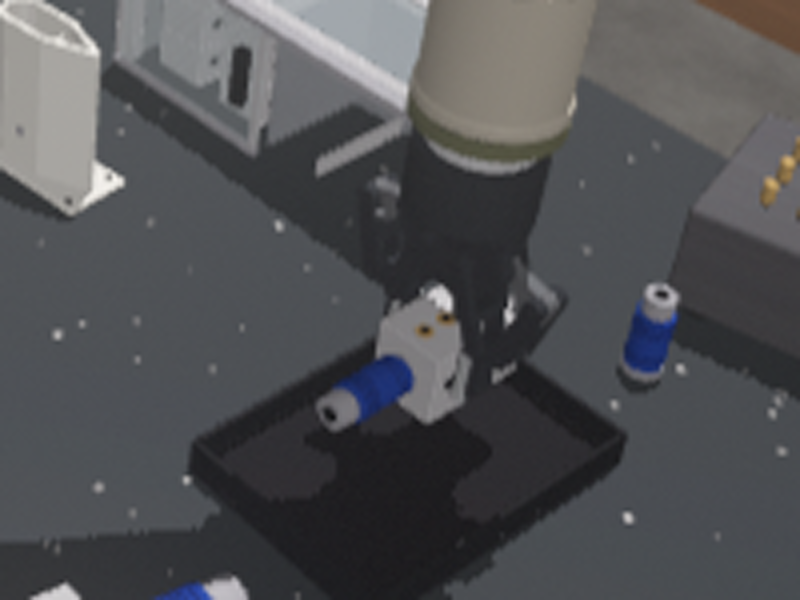

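View pics/t5c.png

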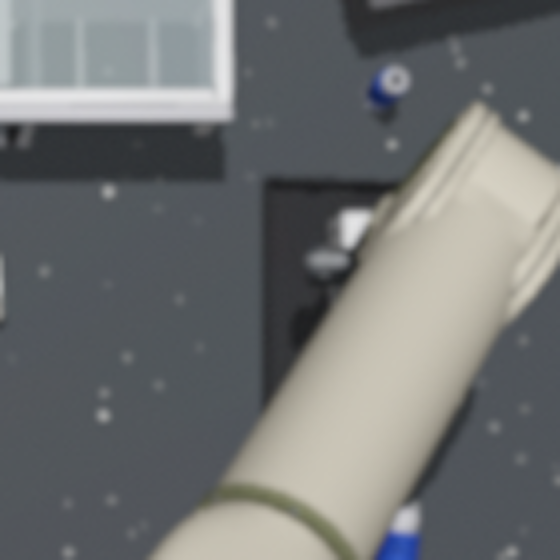

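Emit:
{"op": "move_arm", "data": {
  "moves": [
    [[1.5,-0.2,0],[0,0,-0.3],1],
    [[1.5,0,0],[0,0,0],1],
    [[0.8,0,0],[0,0,0],1],
    [[0.3,0,0],[0,0,0],1],
    [[0,0,0],[0,0,0],1]
  ]
}}

```text
time: 15.8
eef_pos: [0.5357, -0.3112, 0.025]
tool_rot: [78.2, 89.5, 168.2]
contact_force: [-0.3, 1.1, -5.1]
grip_width: 0.0451
```

```bash
python3 -c "
from h import *
plan([.537,-.316,.014],90)"
```

```text
t 15.8 pos [ 0.5357 -0.3112  0.025 ] jaw 89.98 q7 [  5.5  31.4  26.3  97.  -16.1  55.8 127.7] w 0.0451 F [-0.3  1.1 -5.1]
delta tool cm [ 1.1  -0.14 -0.48] rotvec [-0.02  0.1  -0.46] world of tool y [-1.     0.     0.008] z [0.    1.    0.002]
```

Emit:
{"op": "move_arm", "data": {
  "moves": [
    [[0.3,0,-0.4],[0,0,0],1],
    [[0.4,0,0],[0,0,0],1],
    [[0.2,0,0],[0,0,0],1],
    [[0.1,0,0],[0,0,0],1],
    [[0,0,0],[0,0,0],1]
  ]
}}

```text
time: 16.3
eef_pos: [0.5363, -0.3164, 0.0155]
tool_rot: [84.0, 89.6, 174.0]
contact_force: [0.0, 0.9, -5.0]
grip_width: 0.0451
```

```bash
python3 -c "
from h import *
plan([.537,-.316,.0137],90)"
```

```text
t 16.3 pos [ 0.5363 -0.3164  0.0155] jaw 89.96 q7 [  6.2  32.5  26.1  96.8 -16.6  54.9 128.3] w 0.0451 F [ 0.   0.9 -5. ]
delta tool cm [ 0.18 -0.07  0.04] rotvec [-0.04  0.04 -0.36] world of tool y [-1.     0.001  0.006] z [0.001 1.    0.001]
```

Emit:
{"op": "move_arm", "data": {
  "moves": [
    [[0.1,0,0],[0,0,0],1],
    [[0.1,0,0],[0,0,0],1],
    [[0.1,0,0],[0,0,0],1],
    [[0,0,0],[0,0,0],1],
    [[0,0,0],[0,0,0],1]
  ]
}}

```text
time: 16.8
eef_pos: [0.5368, -0.3166, 0.0136]
tool_rot: [84.1, 89.7, 174.1]
contact_force: [0.1, 1.1, -4.9]
grip_width: 0.0452
```

Emit:
{"op": "move_arm", "data": {
  "moves": [
    [[0.1,0,0],[0,0,0],1],
    [[0.1,0,0],[0,0,0],1],
    [[0,0,0],[0,0,0],1],
    [[0,0,0],[0,0,0],1],
    [[0,0,0],[0,0,0],1]
  ]
}}

```text
time: 17.3
eef_pos: [0.5371, -0.3167, 0.0135]
tool_rot: [78.4, 89.8, 168.4]
contact_force: [-1.7, -0.1, -2.1]
grip_width: 0.0452
```

Contact is made, so I release gently and retreat.

Emit:
{"op": "move_arm", "data": {
  "moves": [
    [[0,0,0],[0,0,0],-0.2],
    [[0,0,0],[0,0,0],-0.5],
    [[0,0,0],[0,0,0],-0.6],
    [[0,0,0],[0,0,0],-0.6],
    [[0,0,0],[0,0,0],-0.6]
  ]
}}

```text
time: 17.8
eef_pos: [0.5385, -0.3175, 0.0146]
tool_rot: [122.1, 89.9, -148.0]
contact_force: [-0.7, -0.2, 0.3]
grip_width: 0.0681
```

Emit:
{"op": "move_arm", "data": {
  "moves": [
    [[-1.5,0,0],[0,0,0],-0.6],
    [[-4,0,0],[0,0,0],-0.6],
    [[-4.5,0,0],[0,0,0],-0.6],
    [[-4.5,0,0],[0,0,0],-1],
    [[-3,0,0],[0,0,0],-1]
  ]
}}

```text
time: 18.3
eef_pos: [0.5361, -0.3165, 0.1952]
tool_rot: [79.3, 89.5, 169.2]
contact_force: [0.8, 0.5, -0.2]
grip_width: 0.0855
```

```bash
python3 -c "
from h import *
plan([.523,.0575,.21],5.5)
f=grab_frame('side'); cv2.imwrite('pics/s8.png',f[:,:,::-1])
crop('pics/s8.png','pics/s8c.png',270,180,470,330,4)
f=grab_frame('wrist'); cv2.imwrite('pics/w4.png',f[:,:,::-1])
"
```

```text
t 18.3 pos [ 0.5361 -0.3165  0.1952] jaw 89.89 q7 [  3.1  21.7  30.   88.  -10.9  73.7 124.4] w 0.0855 F [ 0.8  0.5 -0.2]
delta tool cm [-1.41  1.39 37.4 ] rotvec [84.39 -0.28 -0.46] world of tool y [-1.     0.002  0.008] z [0.002 1.    0.002]
```

View pics/s8c.png

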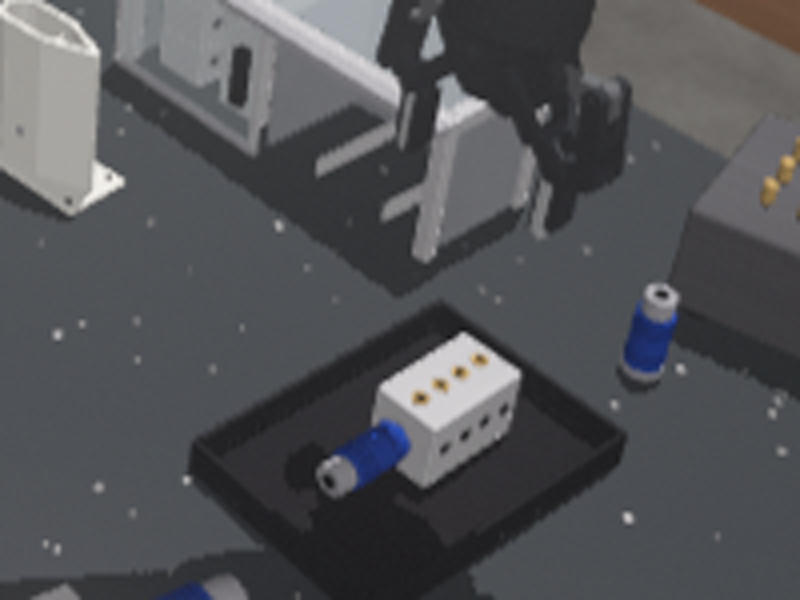

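View pics/w4.png

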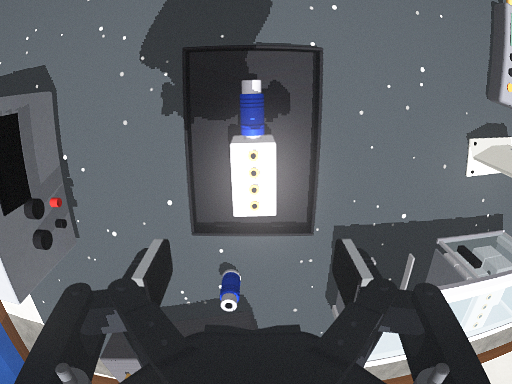

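The manifold lies flat in the middle of the tray: wrist view from (252,82) to (255,215), with the tray from (185,48) to (320,235). Now back to the fairing.

Emit:
{"op": "move_arm", "data": {
  "moves": [
    [[-0.8,0.1,3.5],[8.5,0,0],-1],
    [[-0.8,0.7,3.7],[8.5,0,0],-1],
    [[-0.5,1.2,3.5],[8.5,0,0],-1],
    [[-0.3,1.7,3.3],[8.5,0,0],-1],
    [[0,2.2,3.1],[8.5,0,0],-1]
  ]
}}

```text
time: 18.9
eef_pos: [0.5302, -0.1382, 0.225]
tool_rot: [-138.8, 89.8, -91.3]
contact_force: [1.1, -0.3, 0.5]
grip_width: 0.0854
```

```bash
python3 -c "
from h import *
plan([.524,.058,.22],5.5)"
```

```text
t 18.9 pos [ 0.5302 -0.1382  0.225 ] jaw 47.55 q7 [-18.4   9.8  31.8  97.6  -5.1  74.1  61.9] w 0.0854 F [ 1.1 -0.3  0.5]
delta tool cm [ 0.44 13.7  14.06] rotvec [42.05 -0.09  0.17] world of tool y [-0.738  0.675 -0.002] z [ 0.675  0.738 -0.002]
```

Emit:
{"op": "move_arm", "data": {
  "moves": [
    [[0,2.7,2.7],[8.4,0,0],-1],
    [[0,3.1,2.3],[8.4,0,0],-1],
    [[0,3.4,1.8],[8.4,0,0],-1],
    [[0,3.6,1.3],[8.4,0,0],-1],
    [[0,3.7,0.7],[8.4,0,0],-1]
  ]
}}

```text
time: 19.4
eef_pos: [0.5177, 0.0481, 0.2271]
tool_rot: [-44.6, 89.8, -37.5]
contact_force: [0.7, 0.9, 0.2]
grip_width: 0.0858
```

```bash
python3 -c "
from h import *
plan([.5247,.058,.12],5.5)
c=get_calibration('wrist');f=grab_frame('wrist'); cv2.imwrite('pics/w5.png',f[:,:,::-1])
import pickle; pickle.dump(c,open('c5.pkl','wb'))
crop('pics/w5.png','pics/w5c.png',190,70,330,235,4)
"
```

```text
t 19.4 pos [0.5177 0.0481 0.2271] jaw 7.04 q7 [-34.7   5.4  26.  101.2  -2.3  73.8  -1.1] w 0.0858 F [0.7 0.9 0.2]
delta tool cm [10.71  0.92  0.79] rotvec [1.54 0.13 0.13] world of tool y [-0.123  0.992 -0.002] z [0.992 0.123 0.002]
```

View pics/w5c.png

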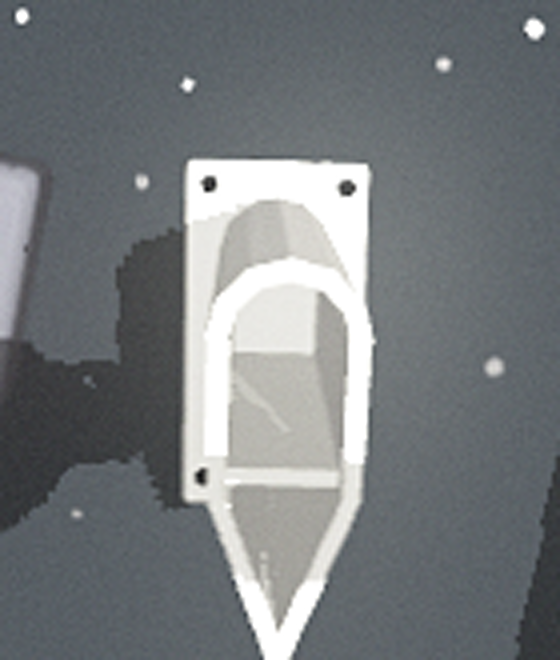

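Emit:
{"op": "move_arm", "data": {
  "moves": [
    [[2,0.9,0.8],[1.5,0,0],-1],
    [[4,0,0],[0,0,0],-1],
    [[3,0,0],[0,0,0],-1],
    [[1,0,0],[0,0,0],-1],
    [[0,0,0],[0,0,0],-1]
  ]
}}

```text
time: 19.95
eef_pos: [0.5247, 0.0686, 0.1272]
tool_rot: [19.5, 89.6, 24.8]
contact_force: [-0.7, -0.0, -0.3]
grip_width: 0.0853
```

```bash
python3 -c "
from h import *
plan([.5247,.058,.082],5.5)"
```

```text
t 19.95 pos [0.5247 0.0686 0.1272] jaw 5.27 q7 [-34.6  12.   25.  107.1  -5.8  61.8  -2.1] w 0.0853 F [-0.7 -0.  -0.3]
delta tool cm [ 4.51 -1.07 -0.12] rotvec [-0.23  0.34 -0.12] world of tool y [-0.092  0.996  0.002] z [0.996 0.092 0.006]
```

Emit:
{"op": "move_arm", "data": {
  "moves": [
    [[0.5,-1.0,-0.1],[0,0.3,0],-1],
    [[2,0,0],[0,0,0],-1],
    [[1.5,0,0],[0,0,0],-1],
    [[0.4,0,0],[0,0,0],-1],
    [[0,0,0],[0,0,0],-1]
  ]
}}

```text
time: 20.45
eef_pos: [0.5283, 0.0554, 0.087]
tool_rot: [22.8, 89.5, 28.0]
contact_force: [0.3, -0.8, 0.3]
grip_width: 0.0852
```

```bash
python3 -c "
from h import *
plan([.5247,.058,.082],5.5)"
```

```text
t 20.45 pos [0.5283 0.0554 0.087 ] jaw 5.17 q7 [-32.8  15.2  25.  109.   -7.8  57.    0.8] w 0.0852 F [ 0.3 -0.8  0.3]
delta tool cm [ 0.5   0.28 -0.34] rotvec [-0.33  0.44 -0.18] world of tool y [-0.09   0.996  0.003] z [0.996 0.09  0.008]
```

Emit:
{"op": "move_arm", "data": {
  "force": 40,
  "moves": [
    [[0.4,0.3,-0.3],[-0.3,0.3,-0.1],-1],
    [[0,0,0],[0,0,0],-1],
    [[0,0,0],[0,0,0],0],
    [[0,0,0],[0,0,0],1],
    [[0,0,0],[0,0,0],1]
  ]
}}

```text
time: 20.95
eef_pos: [0.5261, 0.0588, 0.085]
tool_rot: [22.8, 89.7, 28.4]
contact_force: [0.5, -0.1, 0.0]
grip_width: 0.0441
```

Emit:
{"op": "move_arm", "data": {
  "moves": [
    [[0,0,0],[0,0,0],1],
    [[0,0,0],[0,0,0],1],
    [[0,0,0],[0,0,0],1],
    [[0,0,0],[0,0,0],1],
    [[0,0,0],[0,0,0],1]
  ]
}}

```text
time: 21.45
eef_pos: [0.5261, 0.0588, 0.0851]
tool_rot: [22.9, 89.7, 28.4]
contact_force: [-0.8, 0.9, -0.3]
grip_width: 0.0333
```

```bash
python3 -c "
from h import *
plan([.5247,.058,.082],5.5)"
```

```text
t 21.45 pos [0.5261 0.0588 0.0851] jaw 5.53 q7 [-33.1  15.2  24.8 109.2  -7.7  56.9   0.7] w 0.0333 F [-0.8  0.9 -0.3]
delta tool cm [ 0.31 -0.07 -0.15] rotvec [ 0.03  0.29 -0.12] world of tool y [-0.096  0.995  0.002] z [0.995 0.096 0.005]
```

Emit:
{"op": "move_arm", "data": {
  "moves": [
    [[-1,0,0],[0,0,0],1],
    [[-1,0,0],[0,0,0],1],
    [[-1,0,0],[0,0,0],1],
    [[0,-2,-0.2],[0,0,0],1],
    [[0,-3,-0.3],[0,0,0],1]
  ]
}}

```text
time: 21.95
eef_pos: [0.5262, 0.0119, 0.1191]
tool_rot: [31.5, 89.6, 37.5]
contact_force: [-0.8, -0.4, -1.9]
grip_width: 0.0333
```

Emit:
{"op": "move_arm", "data": {
  "moves": [
    [[0,-3,-0.3],[0,0,0],1],
    [[0,-3,-0.3],[0,0,0],1],
    [[0,-2,-0.2],[0,0,0],1],
    [[0,-1,-0.1],[0,0,0],1],
    [[0,0,0],[0,0,0],1]
  ]
}}

```text
time: 22.45
eef_pos: [0.5275, -0.0855, 0.1239]
tool_rot: [16.3, 89.3, 22.0]
contact_force: [1.2, 0.4, -2.4]
grip_width: 0.0335
```

```bash
python3 -c "
from h import *
plan([.523,-.0953,.0851],5.75)"
```

```text
t 22.45 pos [ 0.5275 -0.0855  0.1239] jaw 5.7 q7 [-22.5  13.1  30.6 107.   -7.9  61.3  16.9] w 0.0335 F [ 1.2  0.4 -2.4]
delta tool cm [ 3.87 -0.94 -0.58] rotvec [-0.04  0.65 -0.19] world of tool y [-0.099  0.995  0.003] z [0.995 0.099 0.011]
```

Emit:
{"op": "move_arm", "data": {
  "moves": [
    [[0.8,-0.9,-0.5],[0,0.35,-0.1],1],
    [[1,0,0],[0,0,0],1],
    [[0.8,0,0],[0,0,0],1],
    [[0.3,0,0],[0,0,0],1],
    [[0,0,0],[0,0,0],1]
  ]
}}

```text
time: 22.95
eef_pos: [0.5232, -0.0911, 0.0917]
tool_rot: [42.3, 89.7, 48.3]
contact_force: [-1.0, 0.0, -1.2]
grip_width: 0.034
```

```bash
python3 -c "
from h import *
plan([.523,-.0953,.0851],5.75)"
```

```text
t 22.95 pos [ 0.5232 -0.0911  0.0917] jaw 6.0 q7 [-21.4  15.5  30.3 108.7  -9.4  58.   19. ] w 0.034 F [-1.   0.  -1.2]
delta tool cm [ 0.66 -0.42 -0.07] rotvec [ 0.25  0.2  -0.18] world of tool y [-0.105  0.995  0.003] z [0.995 0.105 0.003]
```

Emit:
{"op": "move_arm", "data": {
  "moves": [
    [[0.2,-0.4,0],[0,0,0],1],
    [[0.2,0,0],[0,0,0],1],
    [[0.2,0,0],[0,0,0],1],
    [[0,0,0],[0,0,0],1],
    [[0,0,0],[0,0,0],1]
  ]
}}

```text
time: 23.45
eef_pos: [0.5242, -0.0947, 0.0855]
tool_rot: [37.8, 89.7, 43.9]
contact_force: [-0.1, -0.2, -2.7]
grip_width: 0.0336
```

```bash
python3 -c "
from h import *
plan([.523,-.0953,.0851],5.75)"
```

```text
t 23.45 pos [ 0.5242 -0.0947  0.0855] jaw 6.06 q7 [-20.9  16.2  30.2 108.8  -9.9  57.3  19.8] w 0.0336 F [-0.1 -0.2 -2.7]
delta tool cm [ 0.04 -0.05 -0.13] rotvec [ 0.31  0.23 -0.18] world of tool y [-0.106  0.994  0.003] z [0.994 0.106 0.004]
```

Emit:
{"op": "move_arm", "data": {
  "moves": [
    [[0.1,0,-0.1],[0,0,0],1],
    [[0.1,0,0],[0,0,0],1],
    [[0,0,0],[0,0,0],1],
    [[0,0,0],[0,0,0],1],
    [[0,0,0],[0,0,0],1]
  ]
}}

```text
time: 23.95
eef_pos: [0.5241, -0.0947, 0.0855]
tool_rot: [30.0, 89.6, 36.0]
contact_force: [-0.4, -0.5, -1.5]
grip_width: 0.0336
```

Emit:
{"op": "move_arm", "data": {
  "moves": [
    [[0.15,0,0],[0,0,0],1],
    [[0.15,0,0],[0,0,0],1],
    [[0.1,0,0],[0,0,0],1],
    [[0,0,0],[0,0,0],1],
    [[0,0,0],[0,0,0],1]
  ]
}}

```text
time: 24.45
eef_pos: [0.5246, -0.0947, 0.0853]
tool_rot: [37.0, 89.4, 43.1]
contact_force: [-0.7, 0.3, -2.4]
grip_width: 0.0336
```

```bash
python3 -c "
from h import *
plan([.523,-.0953,.0851],5.75)
f=grab_frame('side'); cv2.imwrite('pics/s9.png',f[:,:,::-1])
crop('pics/s9.png','pics/s9c.png',280,180,440,300,5)"
```

```text
t 24.45 pos [ 0.5246 -0.0947  0.0853] jaw 6.06 q7 [-20.7  16.2  30.2 108.9 -10.1  57.1  20. ] w 0.0336 F [-0.7  0.3 -2.4]
delta tool cm [ 0.02 -0.04 -0.17] rotvec [ 0.31  0.44 -0.34] world of tool y [-0.106  0.994  0.006] z [0.994 0.106 0.008]
```

View pics/s9c.png

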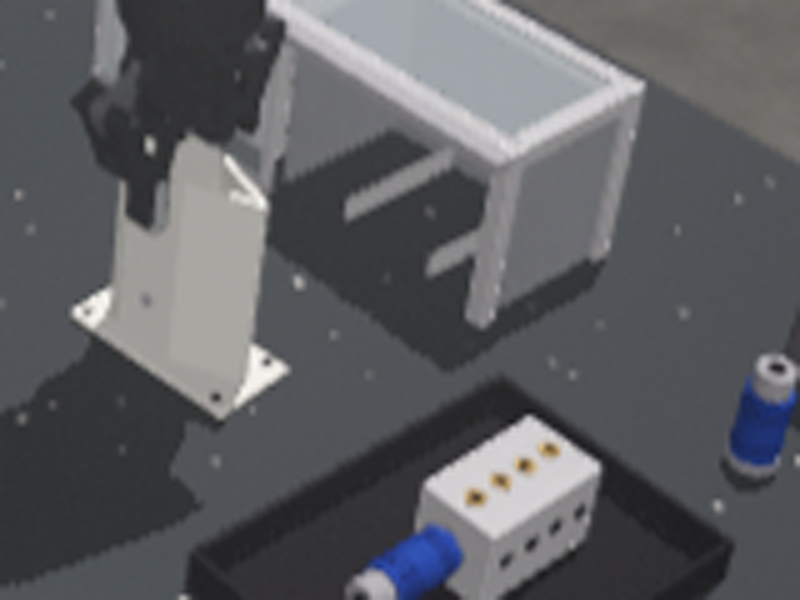

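The flange is on the worktop, side view corners about (294,242) to (337,254). I release it.

Emit:
{"op": "move_arm", "data": {
  "moves": [
    [[0,0,0],[0,0,0],0.3],
    [[0,0,0],[0,0,0],-0.3],
    [[0,0,0],[0,0,0],-1],
    [[0,0,0],[0,0,0],-1],
    [[0,0,0],[0,0,0],-1]
  ]
}}

```text
time: 25.0
eef_pos: [0.5248, -0.0946, 0.085]
tool_rot: [36.0, 89.5, 42.1]
contact_force: [0.2, 0.2, 0.1]
grip_width: 0.0851
```

Emit:
{"op": "move_arm", "data": {
  "moves": [
    [[-2,0,0],[0,0,0],-1],
    [[-4,0,0],[0,0,0],-1],
    [[-4.5,0,0],[0,0,0],-1],
    [[-4.5,0,0],[0,0,0],-1],
    [[-1,0,0],[0,0,0],-1]
  ]
}}

```text
time: 25.5
eef_pos: [0.5218, -0.0957, 0.2483]
tool_rot: [70.0, 89.7, 76.0]
contact_force: [0.6, -0.7, -0.2]
grip_width: 0.0856
```

```bash
python3 -c "
from h import *
plan([.523,-.0953,.22],5.75)
c=get_calibration('wrist');f=grab_frame('wrist'); cv2.imwrite('pics/w6.png',f[:,:,::-1])
import pickle; pickle.dump(c,open('c6.pkl','wb'))
crop('pics/w6.png','pics/w6c.png',190,70,350,210,4)
f=grab_frame('side'); cv2.imwrite('pics/s10.png',f[:,:,::-1])
"
```

```text
t 25.5 pos [ 0.5218 -0.0957  0.2483] jaw 6.04 q7 [-23.6   6.3  31.8  98.1  -3.7  76.5  15. ] w 0.0856 F [ 0.6 -0.7 -0.2]
delta tool cm [2.84 0.01 0.12] rotvec [ 0.3   0.11 -0.3 ] world of tool y [-0.105  0.994  0.005] z [0.994 0.105 0.002]
```

View pics/w6c.png

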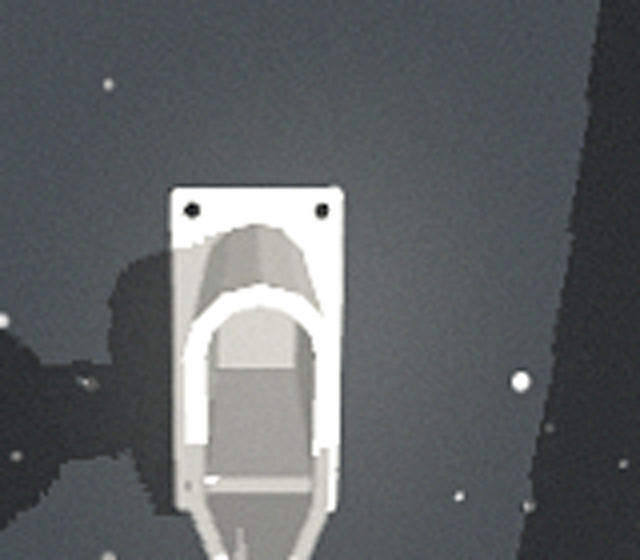

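View pics/s10.png

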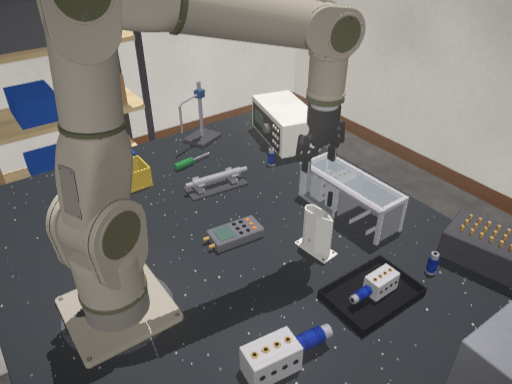

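```bash
python3 -c "
from h import *
import pickle; c=pickle.load(open('c6.pkl','rb'))
W=lambda x,y,z: pt('wrist',190+x/4-.4,70+y/4-.4,z,c).round(4)
P=[W(*p,.005) for p in((171,187),(343,187),(175,511),(336,511))]; print(P,np.mean(P,0))
a=cv2.imread('pics/side0.png')[190:270,285:345].astype(int);b=cv2.imread('pics/s10.png')[190:270,285:345].astype(int)
print(abs(a-b).mean())
"
```

```text
[array([ 0.4914, -0.0545,  0.005 ]), array([ 0.5468, -0.0486,  0.005 ]), array([ 0.5027, -0.1659,  0.005 ]), array([ 0.5585, -0.16  ,  0.005 ])] [ 0.52485 -0.10725  0.005  ]
10.764444444444445
```

The fairing is back at (0.525, -0.107), against (0.523, -0.108) at the start, with the same yaw and its nose to +y. It stands upright and free. The manifold lies flat in the tray and the bystanders look unmoved.

```bash
python3 -c "
from workcell import *
print(hand_in())"
```

```text
the job is handed in; nothing more can be done
None
```

The job is done and handed in at about 25.6 s of the 72 s; `hand_in()` reports no verdict.

- **Fairing aside:** I gripped it across its sides and stood it upright and free about 155 mm to the left. The manifold was still in its lane then.
- **Manifold:** I drew it straight out by its coupler, then regripped it on the block and lowered it onto the tray floor. The images show it lying flat and in the middle of the tray.
- **Fairing back:** It stands upright with its nose to +y. Its measured flange centre is (0.525, -0.107), against (0.523, -0.108) at the start, about 2 mm off, with yaw about 6° both times.

**Last checks:** The gripper was open and well above everything, with contact force near zero. The bystanders in the final side view look where they started; I judged that by eye and did not measure it. On setting the fairing back, the force reading did not clearly show contact with the worktop. I released it there, at the same height I had gripped it from, and it stood upright. No check failed.

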